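# Tip the upright carton flat and push it against the stop rail

### The job

The blue carton stands on its long edge with its labelled face towards you. Without lifting or carrying it, just with the fingertips or the outside of the fingers, push it over away from you so that it lies flat with the label up, then push it along the worktop until its far long side is flush against the wooden stop rail, and take your hand away. Leave the things around it where they are.

Things in the scene. Friction and masses are not known exactly. Their poses are not given: they have to be found in the camera images.
- carton: closed rigid blue carton, 150 x 210 x 55 mm, 0.28 to 0.56 kg, standing free on a 210 x 55 mm side. Origin: centre of the plain back face, at first 75 mm up. x: along the 150 mm, up at first; y: along the 210 mm; z: thickness, out of the labelled face, at first level towards the robot. Pushed near its top it tips away about its lower far edge; then z is up and x points away from the robot
- label (a point): centre of the labelled face (cream paper label between two thin gold bands): at the start it looks towards the robot, at 75 mm height; 55 mm high when the carton lies label up
- foot_edge (a point): middle of the carton's lower far long edge, about which it tips; 210 mm long, stays on the worktop throughout
- top_edge (a point): centre of the narrow 210 x 55 mm side that is uppermost at the start (150 mm high); after tipping it is the middle of the far long side, 27.5 mm high, the side that must meet the rail. If one corner meets the rail first, a push on the middle of the near side can jam: push near the end that lags
- rail: fixed wooden stop rail across the worktop beyond the carton, 320 mm long, 24 mm thick, 38 mm high. Origin: at worktop height, middle of the front face that looks towards the robot. x points away from the robot through the rail, y along it to the left, z up. Once tipped, the carton lies about 3 to 10 cm short of it
- tamper_0: brown-handled steel tamper, 58 mm wide, 93 mm high, at the left; origin under its centre; leave alone
- tamper_1: black-handled steel tamper, 58 mm wide, 93 mm high, at the left; origin under its centre; leave alone
- pitcher: steel milk pitcher, 87 x 126 x 105 mm, left of the rail; origin under its centre; leave alone
- mug: cream mug, 86 x 120 x 101 mm, at the right; origin under its centre; leave alone
- spice_jar: spice jar with green cap, 46 mm wide, 106 mm high, at the right; origin under its centre; leave alone
- glass: small clear glass, 49 mm wide, 62 mm high, at the right; origin under its centre; leave alone

How it is judged:
By the outcome, as a careful person would: the job done as asked, in the order asked, and still so for the second after the job is handed in, with the robot touching nothing.
It also fails if it takes over 61 s, if anything falls off the work surface, if the arm or the gripper's body presses on something with over 40 N, if the wrist force passes 120 N, or if a joint passes its speed limit or range.

### The arm

A 7-joint arm with a two-finger parallel gripper is mounted at the origin on a cart in front of the work surface, level with it; the furniture and walls round the work are solid. World frame = base frame: x ahead of the robot, y to its left, z up, the work surface at z = 0. Lengths are in m, angles in rad, forces in N, time in s.
With the tool pointing down it reaches from about 0.425 to 0.925 m from the base axis. Payload 6.8 kg.
Tool frame: the origin (TCP) lies at the very end of the fingers, on their centre line; the grasp point (between the pads) lies 19 mm behind it; z points along the fingers, y is the direction in which the jaws open and shut (so a half turn about z gives the same grasp; the last joint's range is limited). The gripper opens to 85 mm and grips with 20 to 120 N. Pads are 22 mm wide; open, the fingers measure 114 mm over their backs; the gripper's body (76 mm by 85 mm) begins 54 mm behind the grasp point. The pads swing forward as they close: fully open they stand 13 mm farther back than shut.
Start: joints at [-1.441, 0.477, 0.022, 1.555, -0.011, 1.109, -0.083], TCP at [0.159, 0.656, 0.231] pointing down, gripper open.
Joint ranges: [-2.96, 2.96], [-0.34, 2.1], [-1.41, 1.46], [0.24, 2.44], [-1.37, 4.51], [0.17, 1.92], [-2.96, 2.96]. Speed limits (rad/s): [2.39, 2.39, 3.14, 3.14, 3.14, 3.14, 3.14].

### API

Orientations are given as a rotation vector (axis times angle).
In Python, from bench import monitor, viewer, job gives the robot as it stands. The module is installed in compiled form; this text tells all that it offers.
- The arm moves only by the tool drive_tool, never from a script. Its argument "commands" is a list of rows, each an object with "linear": the shift along the tool's x, y, z in m, a list of three; "dr": the turn, a rotation vector about the tool's x, y, z in degrees, a list of three; "jaw": the closure, from 0 (fully open) to 1 (shut). A call has 1 to 8 rows; each row shifts and turns the pose as measured when the row begins, along the tool's axes as they then stand; what a row does not reach is not made up. A row lasts 1/8 s, in which the tool goes at most 62.5 mm and 10.7 degrees, less where a joint would pass 70% of its speed; a pose out of reach is approached as far as the arm can. A call is refused whole if a number of a shift passes 0.0625 or a number of a turn 10.7, either way. A call with a gripper value outside its range is refused whole. The fingers move at their own pace and stop on an object; "force" is the grip in N (left out, the last holds). Time passes only in rows, so rows that do not move let the fingers close. It gives the time, the measured TCP pose, the force and the opening at its end, in the units of the state.
- monitor.get_obs(): the state, without advancing time (a new reading comes with each control period).
- viewer.grab_frame(name): name is "scene" or "top"; returns the picture (420x560x3 uint8, red, green, blue); there is no depth.
- viewer.calibration(name): a dict with "K" (3x3 intrinsics, pixels), "R" (3x3) and "t" (3): a world point X has camera coordinates R X + t. Camera axes: x right, y down, z forward; pixel columns grow to the right and rows downward; lengths in m; the calibration is good to about 2 mm. A picture is of the moment at which its call begins. calibration takes no time and is no camera call.
- job.hand_in(): hands the job in, once; it reports no verdict.
The state is a dict: "clock": time; "joints": joint angles; "qvel": joint speeds; "tau": joint torques, N m; "tcp_pos": TCP position; "orientation": TCP orientation; "contact_force": force on the tool from outside, world axes, zero at the start; "moment": the same for the moment, N m; "grip_width": finger opening in m.
Only numpy, scipy, OpenCV 4.12 (cv2) and the standard library are available. Lean on these libraries where they do the work, as an engineer would, in place of code of your own. Each camera call takes 0.05 s, during which the arm holds its last target.

## Working session

There is one attempt and no reset: what is moved stays moved. The work goes in short steps, Python scripts to look and compute and a tool call to move; the robot and the scene stay as the last step left them, time stands still between calls to the robot, and variables do not carry over. Pictures are saved under pics/ and viewed, and the job is handed in when it is done.

Besides the shell and the picture viewer there is one more tool, called after "Emit:" as name(argument=value, ...) on one line, values as JSON. drive_tool: Moves the arm, as the interface text tells. Its arguments: {"type":"object","properties":{"commands":{"type":"array"},"force":{"type":"number"}},"required":["commands"]}

```bash
mkdir -p pics
python3 - <<'E'
from bench import monitor, viewer, job
import cv2
o=monitor.get_obs()
for k,v in o.items(): print(k,v)
for n in("scene","top"):
    im=viewer.grab_frame(n); cv2.imwrite(f"pics/{n}0.png",im[:,:,::-1])
    print(n,viewer.calibration(n))
E
```

```text
clock 0.0
joints [-1.44111037  0.47779592  0.02232717  1.55650456 -0.0115369   1.10932793
 -0.08308265]
qvel [-0.00151794 -0.00228615 -0.00131293 -0.00032452  0.00051409  0.0007756
 -0.00091377]
tau [ 4.26296119e-04 -5.96450293e+01  1.60789121e+00 -2.81199092e+01
  1.23970862e-02  9.31378832e-03 -1.92131733e-05]
tcp_pos [0.1588484  0.65539302 0.23030587]
orientation [-3.72567601e-01 -3.11929773e+00  2.99143799e-03]
contact_force [-1.0870453  -0.39422111  0.40211065]
moment [ 0.00845018 -0.03744995 -0.0158984 ]
grip_width 0.0853277692592711
scene {'K': array([[514.64639584,   0.        , 276.20846228],
       [  0.        , 514.64639584, 206.31395209],
       [  0.        ,   0.        ,   1.        ]]), 'R': array([[ 0.46396754, -0.88584462,  0.00366451],
       [-0.63553932, -0.33574437, -0.69524491],
       [ 0.6171093 ,  0.32024213, -0.71876358]]), 't': array([-0.28756822,  0.45309708,  1.47324272])}
top {'K': array([[521.92944098,   0.        , 284.39348039],
       [  0.        , 521.92944098, 211.42963211],
       [  0.        ,   0.        ,   1.        ]]), 'R': array([[ 0.01752392, -0.99959258,  0.02252967],
       [-0.99106353, -0.02034569, -0.13182992],
       [ 0.1322346 , -0.02001815, -0.99101629]]), 't': array([-0.0369852 ,  0.58460915,  1.66066018])}
```

View pics/scene0.png

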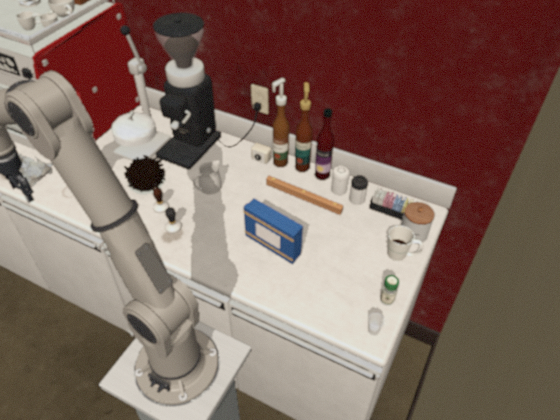

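View pics/top0.png

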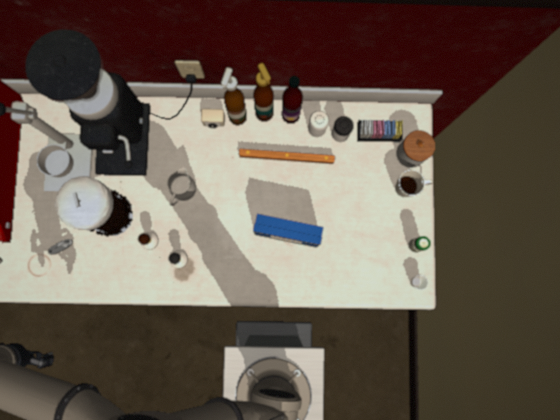

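Run:
```python
import cv2
t=cv2.imread('pics/top0.png')[80:270,150:420]; cv2.imwrite('pics/topc.png',cv2.resize(t,None,fx=2.9,fy=2.9,interpolation=2))
t=cv2.imread('pics/scene0.png')[100:300,150:410]; cv2.imwrite('pics/scenec.png',cv2.resize(t,None,fx=3,fy=3,interpolation=2))
```

```text
(no output)
```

View pics/topc.png

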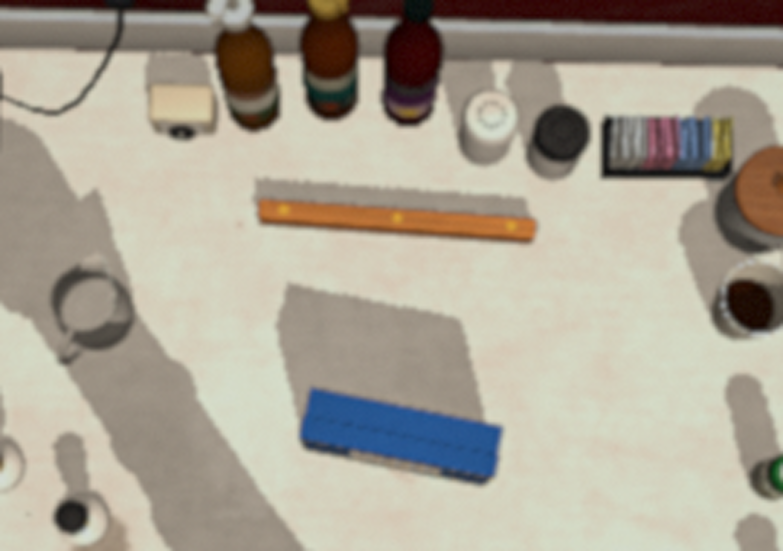

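View pics/scenec.png

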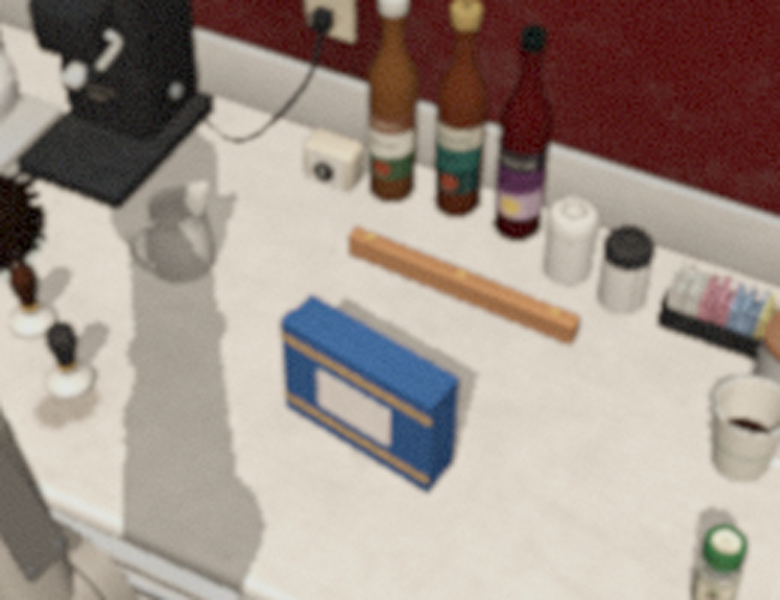

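```bash
cat > h.py <<'E'
import numpy as np
from bench import monitor, viewer, job
def ray(n,u,v,z):
    c=viewer.calibration(n);R,t,K=c['R'],c['t'],c['K']
    o=-R.T@t; d=R.T@np.linalg.solve(K,[u,v,1.]); return o+d*(z-o[2])/d[2]
def proj(n,X):
    c=viewer.calibration(n); p=c['K']@(c['R']@np.asarray(X)+c['t']); return p[:2]/p[2]
E
python3 - <<'E'
from h import *
np.set_printoptions(precision=4,suppress=True)
for n in('scene','top'):
    c=viewer.calibration(n); print(n,-c['R'].T@c['t'])
T=lambda u,v,z:ray('top',150+u/2.9,80+v/2.9,z)
S=lambda u,v,z:ray('scene',150+u/3,100+v/3,z)
for nm,p in dict(FL=(312,388),FR=(502,427),NR=(497,468),NL=(303,438)).items(): print('top',nm,T(*p,.15))
for nm,p in dict(FL=(310,298),FR=(457,380),NR=(433,410),NL=(283,324)).items(): print('sc',nm,S(*p,.15))
for nm,p in dict(BL=(288,403),BR=(430,489)).items(): print('sc',nm,S(*p,0))
print('rail top',T(259,221,.038),T(535,241,.038)); print('rail sc',S(350,240,.038),S(572,330,.038),S(350,252,0),S(572,342,0))
E
```

```text
scene [-0.4878 -0.5744  1.375 ]
top [0.3604 0.0082 1.7236]
top FL [0.5615 0.0577 0.15  ]
top FR [ 0.5244 -0.142   0.15  ]
top NR [ 0.4814 -0.1371  0.15  ]
top NL [0.5088 0.0658 0.15  ]
sc FL [0.557  0.0543 0.15  ]
sc FR [ 0.5229 -0.1442  0.15  ]
sc NR [ 0.4733 -0.1402  0.15  ]
sc NL [0.508  0.0608 0.15  ]
sc BL [0.521  0.0687 0.    ]
sc BR [ 0.4849 -0.1356  0.    ]
rail top [0.7661 0.1261 0.038 ] [ 0.7499 -0.1887  0.038 ]
rail sc [0.7665 0.1179 0.038 ] [ 0.752 -0.192  0.038] [0.7821 0.1268 0.    ] [ 0.7684 -0.189   0.    ]
```

Emit:
drive_tool(commands=[{"linear":[-0.045,-0.03,-0.003],"dr":[0,0,-0.5],"jaw":0},{"linear":[-0.045,-0.03,-0.003],"dr":[0,0,-0.5],"jaw":0},{"linear":[-0.045,-0.03,-0.003],"dr":[0,0,-0.5],"jaw":0},{"linear":[-0.045,-0.03,-0.003],"dr":[0,0,-0.5],"jaw":0},{"linear":[-0.045,-0.03,-0.003],"dr":[0,0,-0.5],"jaw":0},{"linear":[-0.045,-0.03,-0.003],"dr":[0,0,-0.5],"jaw":0}])

```text
clock: 0.85
tcp_pos: [0.3855, 0.4181, 0.2456]
orientation: [-0.272, -3.126, 0.008]
contact_force: [0.4, 1.1, -0.8]
grip_width: 0.0853
```

```bash
cat >> h.py <<'E'
from scipy.spatial.transform import Rotation as Ro
np.set_printoptions(precision=4,suppress=True)
def st():
    o=monitor.get_obs(); M=Ro.from_rotvec(o['orientation']).as_matrix()
    print(o['clock'],'tcp',o['tcp_pos'],'F',o['contact_force'],'w',o['grip_width']); print('xt',M[:,0],'yt',M[:,1],'zt',M[:,2]); print('q',o['joints']); return o,M
def to(x,y,z):
    o,M=st(); print('tool shift',M.T@(np.array([x,y,z])-o['tcp_pos']))
E
python3 - <<'E'
from h import *
to(.45,-.04,.22)
E
```

```text
0.85 tcp [0.3855 0.4181 0.2456] F [ 0.3935  1.0567 -0.7698] w 0.08532449412511688
xt [-0.985   0.1725  0.0032] yt [ 0.1724  0.985  -0.0055] zt [-0.0041 -0.0049 -1.    ]
q [-1.0227  0.2916  0.1075  1.8001 -0.0358  1.0581  0.4956]
tool shift [-0.1427 -0.44    0.0275]
```

Emit:
drive_tool(commands=[{"linear":[-0.019,-0.055,0],"dr":[0,0,0],"jaw":0},{"linear":[-0.019,-0.055,0],"dr":[0,0,0],"jaw":0},{"linear":[-0.019,-0.055,0],"dr":[0,0,0],"jaw":0},{"linear":[-0.019,-0.055,0],"dr":[0,0,0],"jaw":0},{"linear":[-0.019,-0.055,0],"dr":[0,0,0],"jaw":0},{"linear":[-0.019,-0.055,0],"dr":[0,0,0],"jaw":0},{"linear":[-0.019,-0.055,0],"dr":[0,0,0],"jaw":0},{"linear":[-0.019,-0.055,0],"dr":[0,0,0],"jaw":0}])

```text
clock: 1.85
tcp_pos: [0.4604, -0.0571, 0.2468]
orientation: [-0.274, -3.127, 0.007]
contact_force: [0.1, 0.3, 0.2]
grip_width: 0.0853
```

Run:
```python
from h import *
to(.45,-.025,.22)
```

```text
1.85 tcp [ 0.4604 -0.0571  0.2468] F [0.1493 0.2647 0.2238] w 0.08526510733657068
xt [-0.9847  0.1741  0.002 ] yt [ 0.1741  0.9847 -0.0048] zt [-0.0028 -0.0044 -1.    ]
q [-0.4381  0.1039  0.4616  2.0449 -0.0495  1.0069  1.4436]
tool shift [0.0158 0.0299 0.0267]
```

Emit:
drive_tool(commands=[{"linear":[0.016,0.029,0.01],"dr":[0,0,0],"jaw":0},{"linear":[0,0,0.04],"dr":[0,0,0],"jaw":0},{"linear":[0,0,0.04],"dr":[0,0,0],"jaw":0},{"linear":[0,0,0.035],"dr":[0,0,0],"jaw":0},{"linear":[0,0,0],"dr":[0,0,0],"jaw":0}])

```text
clock: 2.48
tcp_pos: [0.4498, -0.032, 0.1192]
orientation: [-0.294, -3.128, 0.008]
contact_force: [0.6, -0.5, -0.7]
grip_width: 0.0854
```

Run:
```python
from h import *
import cv2
to(.475,-.033,.115)
a=viewer.grab_frame('scene')[80:300,130:430];cv2.imwrite('pics/s1.png',cv2.resize(a,None,fx=2.6,fy=2.6,interpolation=2)[:,:,::-1])
```

```text
2.475 tcp [ 0.4498 -0.032   0.1192] F [ 0.5844 -0.5468 -0.6574] w 0.08535236623169515
xt [-0.9825  0.1862 -0.0004] yt [ 0.1862  0.9825 -0.005 ] zt [-0.0005 -0.005  -1.    ]
q [-0.422   0.2829  0.4102  2.1994 -0.1681  0.6893  1.4873]
tool shift [-0.0249  0.0037  0.0042]
```

View pics/s1.png

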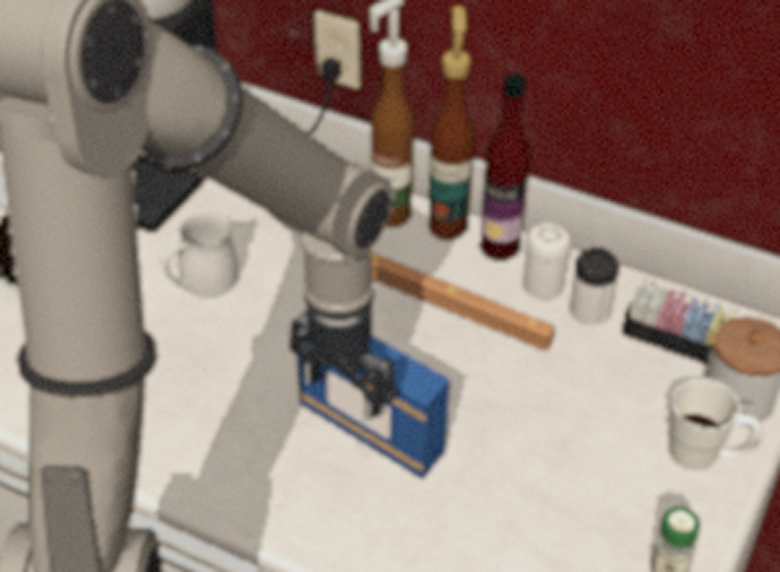

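Emit:
drive_tool(commands=[{"linear":[-0.012,0,0.002],"dr":[0,0,0.3],"jaw":0},{"linear":[-0.01,0,0.001],"dr":[0,0,0.3],"jaw":0},{"linear":[-0.008,0,0],"dr":[0,0,0],"jaw":0},{"linear":[-0.008,0,0],"dr":[0,0,0],"jaw":0},{"linear":[-0.008,0,0],"dr":[0,0,0],"jaw":0}])

```text
clock: 3.15
tcp_pos: [0.5021, -0.041, 0.1218]
orientation: [0.309, 3.117, -0.003]
contact_force: [-0.2, 0.1, -0.2]
grip_width: 0.0855
```

Run:
```python
from h import *
import cv2
st()
a=viewer.grab_frame('scene')[80:300,130:430];cv2.imwrite('pics/s2.png',cv2.resize(a,None,fx=2.6,fy=2.6,interpolation=2)[:,:,::-1])
```

```text
3.15 tcp [ 0.5021 -0.041   0.1218] F [-0.1889  0.105  -0.152 ] w 0.08549189067967504
xt [-0.9804  0.1966 -0.0095] yt [ 0.1966  0.9805 -0.0009] zt [ 0.0091 -0.0027 -1.    ]
q [-0.378   0.3553  0.4051  2.0885 -0.204   0.7256  1.5295]
```

View pics/s2.png

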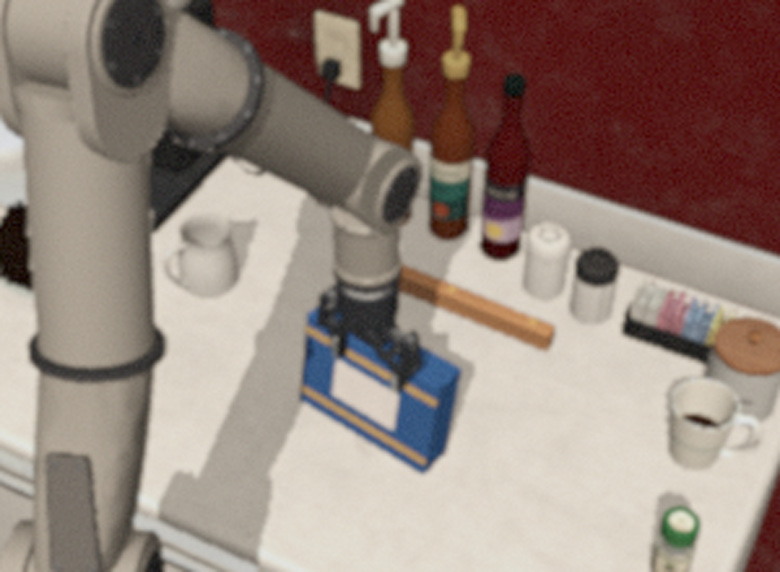

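Emit:
drive_tool(commands=[{"linear":[-0.008,0,0],"dr":[0,0,-0.3],"jaw":0},{"linear":[-0.008,0,0],"dr":[0,0,-0.3],"jaw":0},{"linear":[-0.008,0,0],"dr":[0,0,0],"jaw":0}])

```text
clock: 3.58
tcp_pos: [0.5283, -0.0461, 0.1221]
orientation: [0.292, 3.117, -0.003]
contact_force: [-1.0, 0.1, -0.0]
grip_width: 0.0854
```

Run:
```python
from h import *
import cv2
st()
a=viewer.grab_frame('scene')[80:300,130:430];cv2.imwrite('pics/s3.png',cv2.resize(a,None,fx=2.6,fy=2.6,interpolation=2)[:,:,::-1])
```

```text
3.575 tcp [ 0.5283 -0.0461  0.1221] F [-1.0248  0.0532 -0.0338] w 0.0854471262131041
xt [-0.9826  0.1856 -0.0109] yt [ 0.1857  0.9826 -0.0011] zt [ 0.0105 -0.0031 -0.9999]
q [-0.3539  0.3936  0.3985  2.0295 -0.2163  0.7476  1.5592]
```

View pics/s3.png

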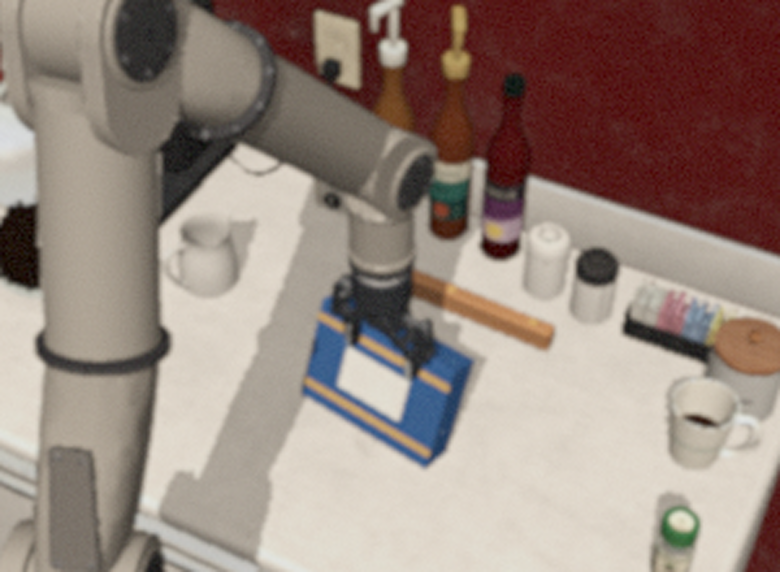

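Emit:
drive_tool(commands=[{"linear":[-0.008,0,0],"dr":[0,0,0],"jaw":0},{"linear":[-0.008,0,0],"dr":[0,0,0],"jaw":0},{"linear":[-0.008,0,0],"dr":[0,0,0],"jaw":0},{"linear":[0,0,0],"dr":[0,0,0],"jaw":0},{"linear":[0,0,0],"dr":[0,0,0],"jaw":0}])

```text
clock: 4.25
tcp_pos: [0.5549, -0.0512, 0.1224]
orientation: [0.292, 3.116, -0.004]
contact_force: [-0.0, 0.3, 0.4]
grip_width: 0.0858
```

Run:
```python
from h import *
import cv2
st()
a=viewer.grab_frame('scene')[80:300,130:430];cv2.imwrite('pics/s4.png',cv2.resize(a,None,fx=2.6,fy=2.6,interpolation=2)[:,:,::-1])
```

```text
4.25 tcp [ 0.5549 -0.0512  0.1224] F [-0.0409  0.3069  0.3993] w 0.08577889853754993
xt [-0.9825  0.1858 -0.0121] yt [ 0.1858  0.9826 -0.0014] zt [ 0.0116 -0.0037 -0.9999]
q [-0.333   0.4327  0.3948  1.968  -0.2285  0.7719  1.5757]
```

View pics/s4.png

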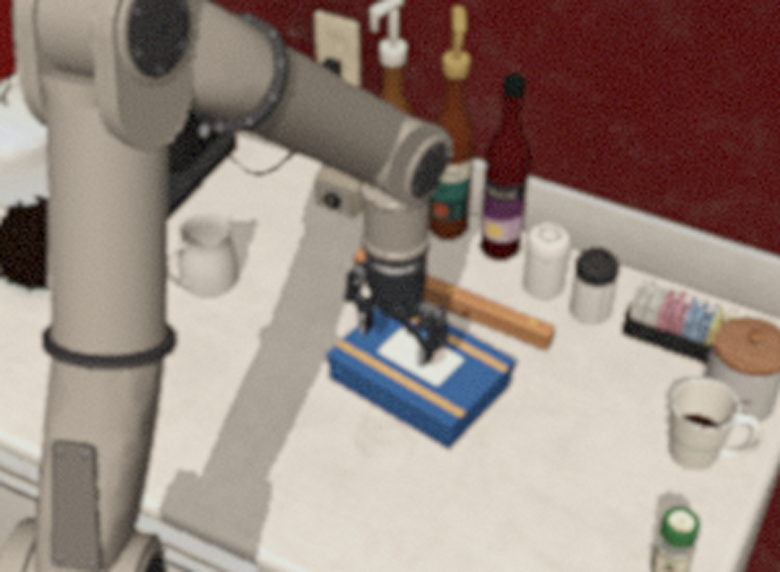

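Emit:
drive_tool(commands=[{"linear":[0.04,0,0],"dr":[0,0,0.8],"jaw":0},{"linear":[0.04,0,0],"dr":[0,0,0],"jaw":0},{"linear":[0.03,0,0],"dr":[0,0,0],"jaw":0},{"linear":[0,0,0],"dr":[0,0,0],"jaw":0}])

```text
clock: 4.8
tcp_pos: [0.4431, -0.0292, 0.1207]
orientation: [0.314, 3.114, -0.003]
contact_force: [0.7, 0.6, 0.4]
grip_width: 0.0849
```

Run:
```python
from h import *
import cv2
st()
a=viewer.grab_frame('scene')[80:300,130:430];cv2.imwrite('pics/s5.png',cv2.resize(a,None,fx=2.6,fy=2.6,interpolation=2)[:,:,::-1])
a=viewer.grab_frame('top')[120:280,200:380];cv2.imwrite('pics/t5.png',cv2.resize(a,None,fx=3.6,fy=3.6,interpolation=2)[:,:,::-1])
```

```text
4.8 tcp [ 0.4431 -0.0292  0.1207] F [0.6792 0.6264 0.375 ] w 0.08494101819753005
xt [-0.9798  0.1998 -0.012 ] yt [ 0.1998  0.9798 -0.0009] zt [ 0.0115 -0.0033 -0.9999]
q [-0.4403  0.2634  0.4197  2.2216 -0.1649  0.6737  1.4642]
```

View pics/s5.png

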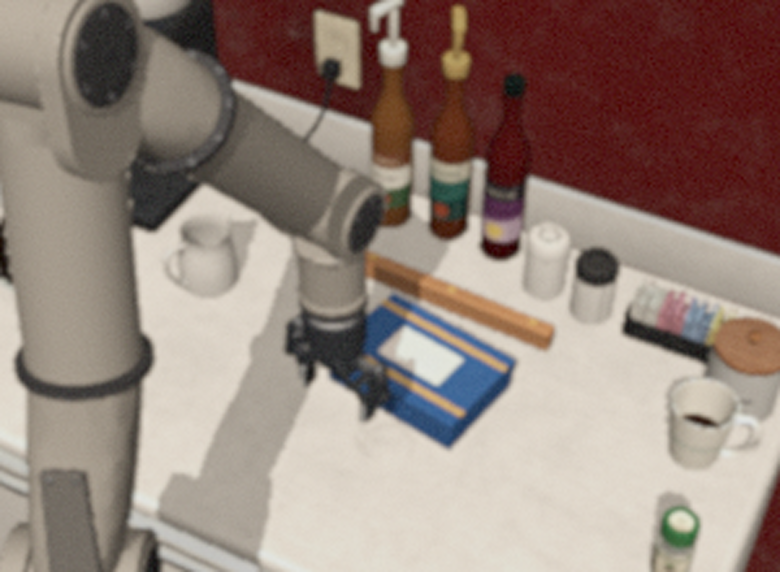

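View pics/t5.png

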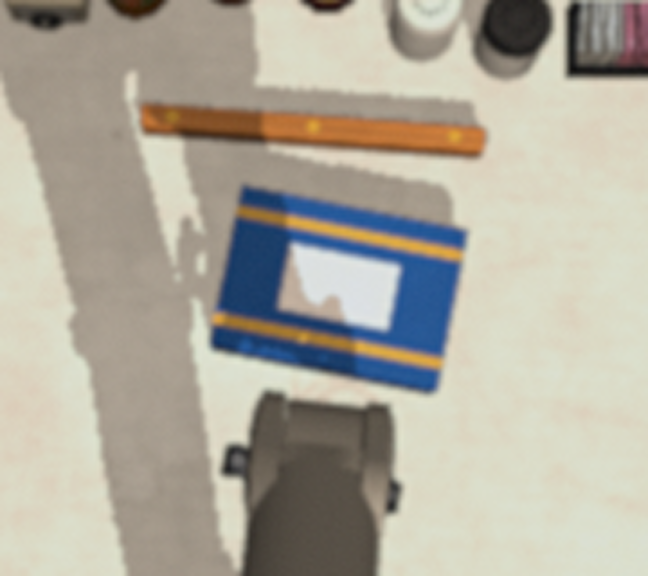

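Run:
```python
from h import *
T=lambda u,v,z:ray('top',200+u/3.6,120+v/3.6,z)
S=lambda u,v,z:ray('scene',130+u/2.6,80+v/2.6,z)
for nm,p in dict(FL=(243,186),FR=(467,231),NR=(436,384),NL=(212,342)).items(): print('top',nm,T(*p,.055))
for nm,p in dict(FL=(395,297),FR=(515,364),NR=(452,423)).items(): print('sc',nm,S(*p,.055))
print('b',S(449,445,0))
print('rail top front z0',T(142,131,0),T(484,157,0),'z38',T(142,124,.038),T(484,150,.038))
print('rail sc R',S(545,330,.038),S(545,346,0),'mid',S(425,282,.038),S(425,297,.0))
```

```text
top FL [0.7126 0.0318 0.055 ]
top FR [ 0.6756 -0.1715  0.055 ]
top NR [ 0.536  -0.1446  0.055 ]
top NL [0.5698 0.0564 0.055 ]
sc FL [0.7097 0.0237 0.055 ]
sc FR [ 0.6711 -0.1767  0.055 ]
sc NR [ 0.5389 -0.1464  0.055 ]
b [ 0.5457 -0.1413  0.    ]
rail top front z0 [0.7746 0.1283 0.    ] [ 0.757 -0.193  0.   ] z38 [0.772  0.1258 0.038 ] [ 0.7548 -0.1886  0.038 ]
rail sc R [ 0.7644 -0.1827  0.038 ] [ 0.7709 -0.1837 -0.    ] mid [0.7726 0.0073 0.038 ] [0.7801 0.0098 0.    ]
```

Emit:
drive_tool(commands=[{"linear":[0,-0.005,0.02],"dr":[0,0,-4.2],"jaw":0},{"linear":[0,-0.015,0.02],"dr":[0,0,-4.2],"jaw":0},{"linear":[0,-0.01,0.03],"dr":[0,0,0],"jaw":0},{"linear":[0,0,0.02],"dr":[0,0,0],"jaw":0},{"linear":[0,0,0],"dr":[0,0,0],"jaw":0}])

```text
clock: 5.52
tcp_pos: [0.4531, -0.0613, 0.03]
orientation: [0.077, 3.117, -0.006]
contact_force: [-0.3, 0.3, 0.4]
grip_width: 0.0854
```

Run:
```python
from h import *
to(.5,-.06,.015)
```

```text
5.525 tcp [ 0.4531 -0.0613  0.03  ] F [-0.2794  0.3071  0.429 ] w 0.08544563959661904
xt [-0.9985  0.0496 -0.0242] yt [ 0.0497  0.9988 -0.0034] zt [ 0.024  -0.0046 -0.9997]
q [-0.2479  0.4555  0.2925  2.2466 -0.2869  0.4483  1.7942]
tool shift [-0.0464  0.0036  0.0161]
```

Emit:
drive_tool(commands=[{"linear":[-0.025,0,0.013],"dr":[0,0,0],"jaw":0},{"linear":[-0.025,0,0],"dr":[0,1,0],"jaw":0},{"linear":[-0.02,0,0],"dr":[0,0,0],"jaw":0},{"linear":[-0.015,0,0],"dr":[0,0,0],"jaw":0},{"linear":[-0.012,0,0],"dr":[0,0,0],"jaw":0},{"linear":[-0.012,0,0],"dr":[0,0,0],"jaw":0}])

```text
clock: 6.28
tcp_pos: [0.5679, -0.068, 0.0216]
orientation: [0.079, 3.134, -0.007]
contact_force: [-2.7, 0.9, -2.1]
grip_width: 0.085
```

Run:
```python
from h import *
import cv2
st()
a=viewer.grab_frame('top')[120:280,200:380];cv2.imwrite('pics/t6.png',cv2.resize(a,None,fx=3.6,fy=3.6,interpolation=2)[:,:,::-1])
```

```text
6.275 tcp [ 0.5679 -0.068   0.0216] F [-2.6795  0.9162 -2.1234] w 0.08499672254468618
xt [-0.9987  0.0506 -0.0067] yt [ 0.0506  0.9987 -0.0042] zt [ 0.0065 -0.0045 -1.    ]
q [-0.2195  0.6068  0.297   1.9718 -0.2934  0.5972  1.7907]
```

View pics/t6.png

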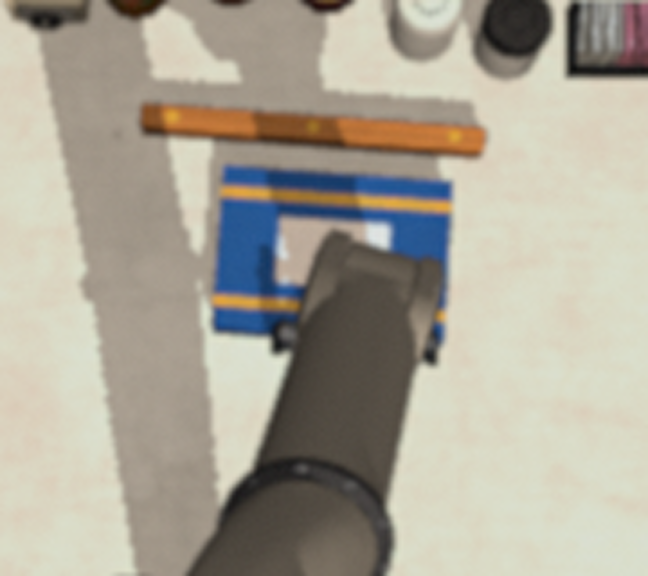

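Emit:
drive_tool(commands=[{"linear":[-0.01,0.0005,0],"dr":[0,0,-0.3],"jaw":0},{"linear":[-0.008,0,0],"dr":[0,0,0],"jaw":0},{"linear":[-0.005,0,0],"dr":[0,0,0],"jaw":0},{"linear":[-0.004,0,0],"dr":[0,0,0],"jaw":0}])

```text
clock: 6.82
tcp_pos: [0.5932, -0.0682, 0.022]
orientation: [-0.069, -3.14, 0.005]
contact_force: [-6.6, 0.3, 5.9]
grip_width: 0.0858
```

Run:
```python
from h import *
import cv2
st()
a=viewer.grab_frame('top')[140:230,240:350];cv2.imwrite('pics/t7.png',cv2.resize(a,None,fx=6,fy=6,interpolation=2)[:,:,::-1])
```

```text
6.825 tcp [ 0.5932 -0.0682  0.022 ] F [-6.6384  0.2682  5.9496] w 0.08576321117479065
xt [-0.999   0.0438  0.001 ] yt [ 0.0438  0.999  -0.0031] zt [-0.0012 -0.003  -1.    ]
q [-0.2142  0.6384  0.2979  1.9048 -0.2913  0.6415  1.7905]
```

View pics/t7.png

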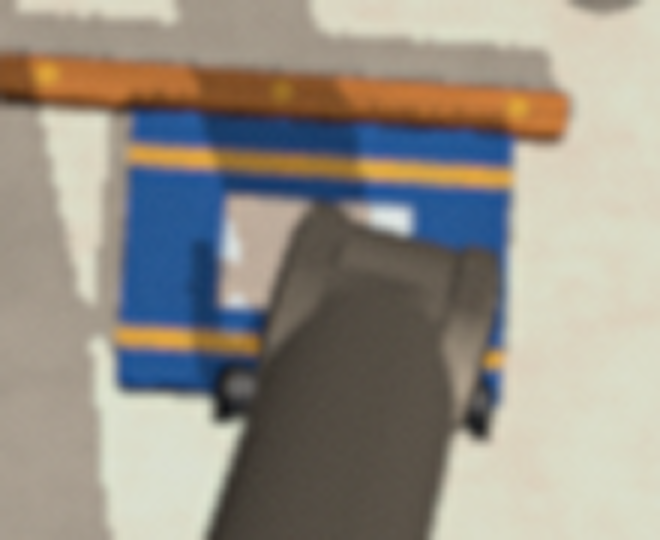

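Emit:
drive_tool(commands=[{"linear":[-0.004,0,0],"dr":[0,0,0],"jaw":0},{"linear":[-0.004,0,0],"dr":[0,0,0],"jaw":0}])

```text
clock: 7.12
tcp_pos: [0.5992, -0.0684, 0.0219]
orientation: [-0.068, -3.135, 0.004]
contact_force: [-6.2, 0.8, 5.3]
grip_width: 0.0855
```

Emit:
drive_tool(commands=[{"linear":[-0.004,0,0],"dr":[0,0,0.4],"jaw":0},{"linear":[-0.004,0,0],"dr":[0,0,0],"jaw":0}])

```text
clock: 7.38
tcp_pos: [0.6003, -0.0678, 0.0215]
orientation: [-0.075, -3.12, -0.0]
contact_force: [-16.2, 1.2, 15.0]
grip_width: 0.0854
```

Run:
```python
from h import *
import cv2
st()
a=viewer.grab_frame('top')[140:230,240:350];cv2.imwrite('pics/t8.png',cv2.resize(a,None,fx=6,fy=6,interpolation=2)[:,:,::-1])
a=viewer.grab_frame('scene')[150:260,220:360];cv2.imwrite('pics/s8.png',cv2.resize(a,None,fx=5.4,fy=5.4,interpolation=2)[:,:,::-1])
```

```text
7.375 tcp [ 0.6003 -0.0678  0.0215] F [-16.1618   1.2489  14.9965] w 0.08538642573356772
xt [-0.9986  0.0483  0.0207] yt [ 0.0483  0.9988 -0.0005] zt [-0.0207  0.0005 -0.9998]
q [-0.2123  0.6556  0.3005  1.8717 -0.2915  0.6783  1.7843]
```

View pics/t8.png

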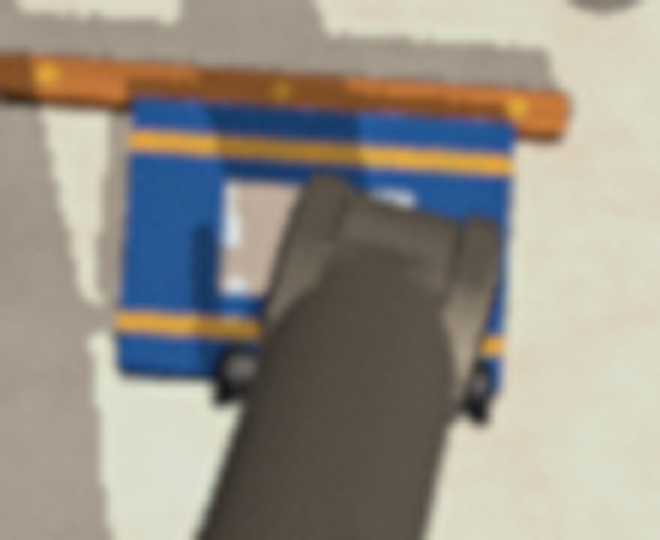

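View pics/s8.png

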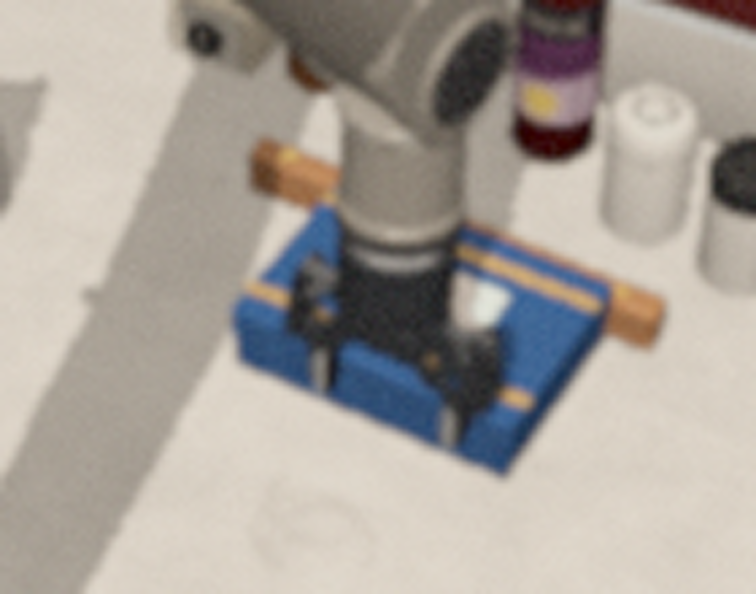

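Emit:
drive_tool(commands=[{"linear":[0.01,0,0],"dr":[0,-1,0],"jaw":0},{"linear":[0.01,0.015,0],"dr":[0,-0.3,0.8],"jaw":0},{"linear":[0,0.015,0],"dr":[0,0,0.8],"jaw":0},{"linear":[0,0,0],"dr":[0,0,0],"jaw":0}])

```text
clock: 7.98
tcp_pos: [0.5847, -0.033, 0.0228]
orientation: [0.121, 3.131, 0.001]
contact_force: [0.7, 0.1, 0.1]
grip_width: 0.0852
```

Run:
```python
from h import *
st()
```

```text
7.975 tcp [ 0.5847 -0.033   0.0228] F [0.7028 0.1489 0.1305] w 0.08520413581345951
xt [-0.997   0.0769 -0.0082] yt [0.0769 0.997  0.0011] zt [ 0.0083  0.0005 -1.    ]
q [-0.2803  0.6211  0.3045  1.9401 -0.307   0.6164  1.7154]
```

Emit:
drive_tool(commands=[{"linear":[-0.008,0,0],"dr":[0,0,0],"jaw":0},{"linear":[-0.005,0,0],"dr":[0,0,0],"jaw":0},{"linear":[-0.003,0,0],"dr":[0,0,0],"jaw":0}])

```text
clock: 8.35
tcp_pos: [0.6016, -0.0341, 0.023]
orientation: [0.119, 3.133, 0.001]
contact_force: [-8.9, 1.9, 6.0]
grip_width: 0.0852
```

Emit:
drive_tool(commands=[{"linear":[-0.004,0,0],"dr":[0,0,0],"jaw":0},{"linear":[-0.003,0,0],"dr":[0,0,0],"jaw":0}])

```text
clock: 8.6
tcp_pos: [0.6014, -0.0337, 0.0215]
orientation: [-0.115, -3.13, -0.005]
contact_force: [-8.5, 1.9, 6.2]
grip_width: 0.0854
```

Emit:
drive_tool(commands=[{"linear":[0.01,0,0],"dr":[0,-0.5,0],"jaw":0},{"linear":[0.01,-0.025,-0.001],"dr":[0,0,-1.5],"jaw":0},{"linear":[0,-0.03,0],"dr":[0,0,-1.5],"jaw":0},{"linear":[-0.006,0,0],"dr":[0,0,0],"jaw":0},{"linear":[-0.006,0,0],"dr":[0,0,0],"jaw":0}])

```text
clock: 9.22
tcp_pos: [0.5894, -0.0895, 0.0223]
orientation: [0.034, 3.14, 0.003]
contact_force: [0.6, -0.1, -0.4]
grip_width: 0.0855
```

Run:
```python
from h import *
st()
```

```text
9.225 tcp [ 0.5894 -0.0895  0.0223] F [ 0.614  -0.1331 -0.3507] w 0.08547179776769091
xt [-0.9998  0.0218 -0.0016] yt [0.0218 0.9998 0.0018] zt [ 0.0016  0.0018 -1.    ]
q [-0.1668  0.6342  0.2857  1.9081 -0.2877  0.6373  1.8478]
```

Emit:
drive_tool(commands=[{"linear":[-0.005,0,0],"dr":[0,0,0],"jaw":0},{"linear":[-0.004,0,0],"dr":[0,0,0],"jaw":0},{"linear":[-0.003,0,0],"dr":[0,0,0],"jaw":0},{"linear":[-0.003,0,0],"dr":[0,0,0],"jaw":0}])

```text
clock: 9.72
tcp_pos: [0.5985, -0.0885, 0.021]
orientation: [-0.036, -3.128, -0.005]
contact_force: [-8.6, -0.5, 6.9]
grip_width: 0.0854
```

Emit:
drive_tool(commands=[{"linear":[0.02,0,0],"dr":[0,0,0],"jaw":0},{"linear":[0.03,0,0],"dr":[0,0,0],"jaw":0},{"linear":[0.03,0,0],"dr":[0,0,0],"jaw":0},{"linear":[0.03,0,-0.04],"dr":[0,0,0],"jaw":0},{"linear":[0.02,0.03,-0.05],"dr":[0,0,0],"jaw":0},{"linear":[0,0.05,-0.03],"dr":[0,0,0],"jaw":0},{"linear":[0,0.05,0],"dr":[0,0,0],"jaw":0},{"linear":[0,0.05,0],"dr":[0,0,0],"jaw":0}])

```text
clock: 10.72
tcp_pos: [0.4723, 0.0995, 0.147]
orientation: [-0.041, -3.131, -0.008]
contact_force: [0.6, -0.6, 0.3]
grip_width: 0.0857
```

Run:
```python
from h import *
import cv2
st()
a=viewer.grab_frame('top');cv2.imwrite('pics/t9f.png',a[:,:,::-1]);a=a[140:230,230:360];cv2.imwrite('pics/t9.png',cv2.resize(a,None,fx=6,fy=6,interpolation=2)[:,:,::-1])
a=viewer.grab_frame('scene');cv2.imwrite('pics/s9f.png',a[:,:,::-1]);a=a[160:260,230:360];cv2.imwrite('pics/s9.png',cv2.resize(a,None,fx=6,fy=6,interpolation=2)[:,:,::-1])
```

```text
10.725 tcp [0.4723 0.0995 0.147 ] F [ 0.6056 -0.5841  0.3369] w 0.08573876026560272
xt [-0.9996  0.0259  0.0105] yt [0.026  0.9996 0.0051] zt [-0.0104  0.0054 -0.9999]
q [-0.6132  0.2828  0.3327  2.0988 -0.1404  0.7881  1.3522]
```

View pics/t9.png

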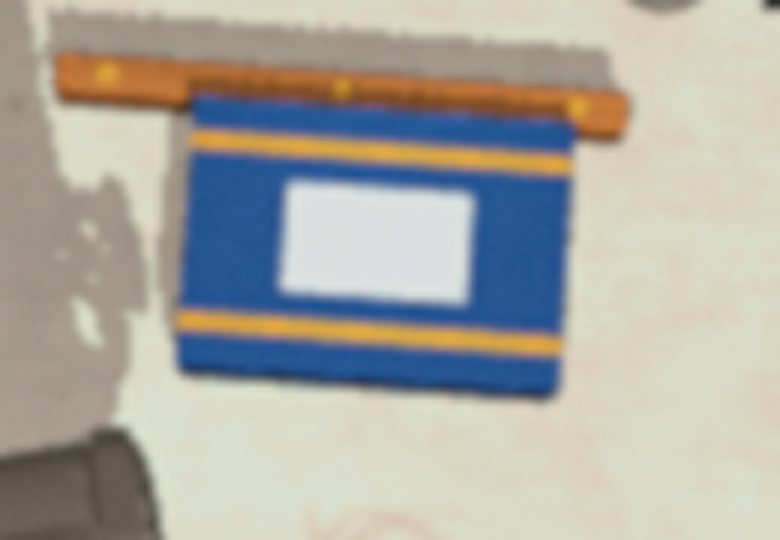

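View pics/s9.png

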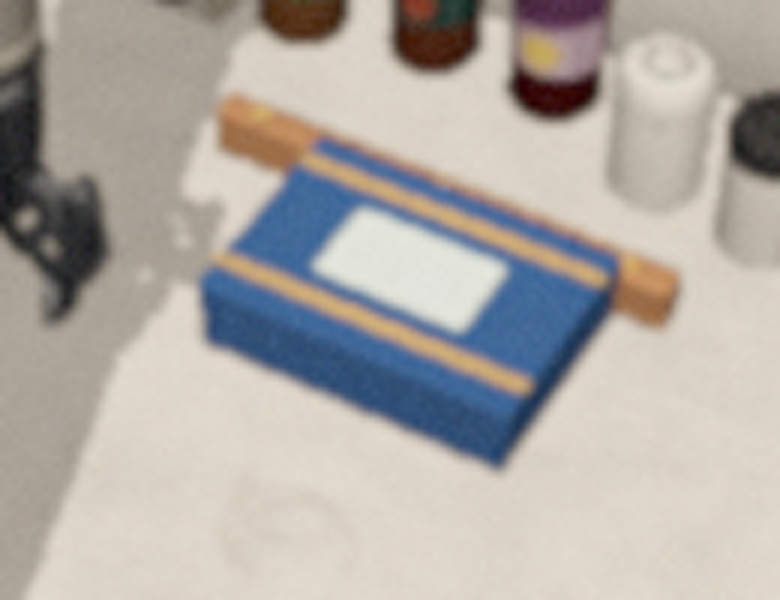

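View pics/t9f.png

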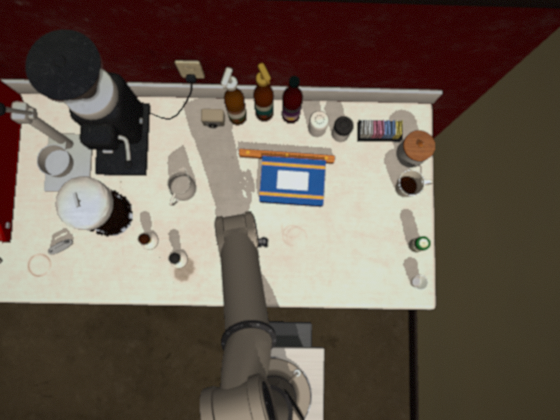

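Run:
```python
from h import *
T=lambda u,v,z:ray('top',230+u/6,140+v/6,z)
a,b=T(195,95,.055),T(578,123,.055); print(a,b,(a-b)[0]/(a-b)[1])
a,b=T(60,103,0),T(622,140,0); print(a,b,(a-b)[0]/(a-b)[1])
a,b=T(183,370,.055),T(555,393,.055); print(a,b,(a-b)[0]/(a-b)[1])
import cv2
p=cv2.imread('pics/t9f.png').astype(int);q=cv2.imread('pics/top0.png').astype(int)
for n,(u,v) in dict(t0=(147,240),t1=(177,259),pit=(181,187),mug=(410,184),jar=(421,244),gl=(419,283)).items():
  s=np.s_[v-12:v+12,u-12:u+12]; P=p[s].sum(2).astype('float32');Q=q[s].sum(2).astype('float32'); print(n,cv2.phaseCorrelate(P,Q))
```

```text
[0.765  0.0493 0.055 ] [ 0.7541 -0.1599  0.055 ] 0.05176505196116494
[0.7719 0.1263 0.    ] [ 0.7579 -0.1904  0.    ] 0.04441813689105088
[0.6133 0.0522 0.055 ] [ 0.605  -0.1485  0.055 ] 0.04155283179550639
t0 ((0.06649265179306774, 0.06411042040504178), 1.0107940356764529)
t1 ((-0.026401159576067812, -0.029446760022057816), 0.9992228378024366)
pit ((-0.16099324771813706, -0.3042129818395569), 0.654261003765795)
mug ((0.016017844400350256, -0.04761366439419845), 1.0451087910268042)
jar ((-0.022204172993600224, 0.012075061581361624), 0.9822155717346404)
gl ((0.07942269727573681, 0.11825959908535033), 0.9696527897483773)
```

Run:
```python
from bench import job
print(job.hand_in())
```

```text
the job is handed in; nothing more can be done
None
```

The carton now lies flat, label up, with its far long side against the rail, and I handed the job in at about 11 s of the 61 s allowed. I never gripped or lifted it.

**What I did:**
- I tipped the carton with the two open fingertips near its top.
- I then lined the hand up with the rail and pushed the carton's near side until it stopped at about 16 N. Free sliding had taken about 6.5 N.
- Next I pushed each end separately; both stalled at about 8.5 N. Then I moved the hand well clear.

**Last checks:**
- **Flush by contact:** the finger positions at the three stalls agree to about 1 mm. They give a carton slope of 0.050, against 0.044 to 0.055 measured for the rail in the pictures.
- **Flush by camera:** the top picture puts the far side about 3 to 5 mm short of the rail front. The calibration is only good to about 2 mm, and I read the edges off the picture by hand. I trusted the force stalls over this, but the camera did not confirm contact, because the carton hides the joint.
- **Other objects:** the tampers, mug, jar and glass did not shift in the top picture (about 0.1 px). The pitcher's match was less clear (0.3 px), because the arm's shadow moved over it. It looks to be in its place, and the hand worked well away from it at the time of the pushing.

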